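Lock the carving turntable

TASK

Turn the carving round until the notch in the turntable's rim stands under the spring bolt. Then press the bolt down its slanted case into the notch and, holding it in, slide the keeper fully over the bolt's shoulder so that it stays in and the turntable is locked. Leave the tools and offcuts lying on the bench where they are.

Things in the scene. Friction and masses are not known exactly. Their poses are not given: they have to be found in the camera images.
- stand: Bench-top carving turntable; its grey round base (264 mm across) is fixed to the bench. Origin on the spindle (the turntable's axis) at the bench top; x points horizontally from the spindle to the spring bolt, z up. The turntable carries a burl carving, up to 350 mm above the bench, its trunk and stubs within 105 mm of the spindle (clear of the knob).
- turntable (a joint): Angle of the turntable (rad) about the vertical spindle, counter-clockwise from above positive; 0 = notch under the bolt. It starts 0.4 to 1.0 rad clockwise of that (negative), turns stiffly (2 to 3 N at the knob) and stays where it is left. The bolt enters if the notch is within about 0.04 rad (5 mm at the rim); its round nose then centres it.
- limb_tip (a point): Tip of the carving's long limb (36 mm thick, crooked), which turns with the turntable. With the notch under the bolt it reaches out above the bolt (in the stand's frame about x 180, y 10, z 330 mm), so a tool cannot come down on the bolt upright, only along the bolt's slant.
- turn_knob (a point): Turning knob: upright turned wooden handle on the turntable, 24 mm in diameter, 75 mm tall, top 136 mm above the bench; this point is on its axis, 130 mm above the bench (6 mm under the top). It stands 92 mm from the spindle, 1.92 rad clockwise (from above) of the notch. The steel disc's top is 61 mm above the bench.
- notch (a point): Centre of the mouth of the notch: a slot 20 mm wide across the turntable's bevelled steel rim, 120 mm from the spindle, 50 mm above the bench.
- bolt_case: Dark steel case of the spring bolt, 60 x 136 mm, on a grey bracket at the rim, fixed to the stand. Its z axis points out of the case along the bolt, 35 degrees from vertical, leaning away from the spindle; press along -z. Its y axis is horizontal and is the way in which the keeper slides shut. Origin on the bolt's axis, in the plane on which the keeper slides.
- bolt_rib (a point): Centre of the flat top of the bolt's thumb rib (moves with the bolt): plain aluminium, 74 mm long along the case's y (from -44 to 30 mm of the case's origin), 22 mm wide along its x, 13 mm above the bolt's shoulder. The shoulder, 44 mm wide, is on the rib's +y half only (2 to 30 mm). With the bolt out this point is 25 mm above the case's origin along its z, 9 mm when fully in.
- bolt (a joint): How far the bolt is pressed in (m): 0 out, 0.016 stop. Return spring 6 N at 0, 12 N at 0.016. If the notch is not under it the bolt stops at about 0.003. Beyond 0.0125 its shoulder is below the keeper, which can then slide; held by the keeper alone it rests at about 0.012.
- keeper_plate (a point): Centre of the -y face of the keeper's upright steel thumb plate, the face to push (moves with the keeper): 43 mm wide along the case's x, 27 to 44 mm above the case's origin along z, 4 mm thick, bridging the rib like a gate, at the start 4 mm to -y of the case's origin. A fingertip that presses on the rib's -y half can slide along the rib to +y and push the plate before it.
- keeper (a joint): How far the keeper is slid shut (m) along the case's +y: 0 open, 0.030 fully shut. Its two 5 mm thick tines run on the case on both sides of the rib and go over the bolt's shoulder. Friction about 2 N. The shoulder blocks it unless the bolt is pressed in beyond 0.0125.
- gouge: Bystander: carving gouge, about 220 x 25 mm, lying.
- chisel: Bystander: carving chisel, about 230 x 25 mm, lying.
- mallet: Bystander: round wooden mallet standing on its head, 84 mm across, 210 mm tall; origin under its centre.
- offcut: Bystander: wood offcut with bark, 100 x 58 x 32 mm.
- handpiece: Bystander: rotary carving handpiece, 200 x 29 mm, lying.
- brush: Bystander: dust brush, lying.
- wax: Bystander: jar of wax, 68 mm across, 60 mm tall.

How it is judged:
By the outcome, as a careful person would: the job done as asked, in the order asked, and still so for the second after the job is handed in, with the robot touching nothing.
It also fails if it takes over 48 s, if anything falls off the work surface, if the arm or the gripper's body presses on something with over 40 N, if the wrist force passes 120 N, or if a joint passes its speed limit or range.

ROBOT

A 6-joint arm with a two-finger parallel gripper is mounted at the origin on the work surface. World frame = base frame: x ahead of the robot, y to its left, z up, the work surface at z = 0. Lengths are in mm, angles in rad, forces in N, time in s.
With the tool pointing down it reaches from about 300 to 775 mm from the base axis. Payload 14.6 kg.
Tool frame: the origin (TCP) lies on the centre line of the jaws, within the pads' length; the fingertips stand 19 mm ahead of it and the grasp point (between the pads) is the TCP (bot.tip_reach is the distance from the TCP to the fingertips, in mm); y points along the fingers, x is the direction in which the jaws open and shut, and the axes are right-handed (so a half turn about y gives the same grasp; the last joint's range is limited). The gripper opens to 85 mm and grips with 20 to 120 N. Pads are 22 mm wide; open, the fingers measure 114 mm over their backs; the gripper's body (76 mm by 85 mm) begins 54 mm behind the grasp point. The pads swing forward as they close: fully open they stand 13 mm farther back than shut.
Start: joints at [-1.263, 0.3, 1.521, -0, 1.321, -0.067], TCP at [201.34, -511.812, 250.281] pointing down, gripper open.
Joint ranges: [-3.03, 3.03], [-0.79, 2.21], [0.23, 2.52], [-1.04, 4.18], [0, 3.07], [-2.55, 2.55]. Speed limits (rad/s): [2.22, 2.22, 2.57, 3.14, 3.14, 3.14].

INTERFACE

Orientations are given as a unit quaternion [w, x, y, z].
In Python, from rig import bot gives the robot as it stands. Calls block until the motion is done:
- bot.move_to(position, orientation): joint-space move of the TCP to a pose.
- bot.servo_line(position, attitude=None, speed=150, until_force=None): straight line of the TCP; attitude=None keeps the orientation; speed is the mean speed in mm/s. With until_force (N) it stops when the force on the tool has changed by that much, and returns True; else False.
- bot.move_joints(angles): joint-space move.
- bot.move_gripper(opening, grip_force=None): finger opening in mm; grip_force is the grip in N (None keeps the last); returns when the fingers have stopped.
- bot.dwell(seconds).
- bot.ik(position, orientation): joint angles nearest the present ones, or None.
- bot.read_state(): the state.
- bot.read_camera(name): name is "side" or "top" or "wrist"; returns a dict with "image" (400x640x3 uint8, blue, green, red), "depth" (400x640 float32, mm along the optical axis (not along the pixel's ray), 0 where there is no reading), "fovy" (degrees; the focal length in pixels is half the picture's height over the tangent of half this angle, whatever the lens; pixels are square), "cx", "cy" (the principal point, pixels), "eye" and "attitude" of the camera in the world; the wrist camera has in their place "mount" (4x4, takes a point from camera to tool coordinates, whose origin is the TCP and whose axes are the tool frame's). Camera axes: x right, y down, z forward; pixel columns grow to the right and rows downward; lengths in mm; the calibration is good to about 2 mm. The wrist camera is an equidistant fisheye: a pixel r from the principal point sees the ray r / f radians off the axis. A picture is of the moment at which its call begins: read the wrist's pose just before it.
A pose or a line that the arm cannot do raises bot.MotionError and nothing moves.
- bot.finish_job(): hands the job in, once; it reports no verdict.
The state is a dict: "clock": time; "joint_positions": joint angles; "qvel": joint speeds; "effort": joint torques, N m; "ee_pos": TCP position; "tool_rot": TCP orientation; "ft_force": force on the tool from outside, world axes, zero at the start; "moment": the same for the moment, N m; "grip_width": finger opening in mm.
Only numpy, scipy, OpenCV 4.12 (cv2) and the standard library are available. Lean on these libraries where they do the work, as an engineer would, in place of code of your own. Each camera call takes 0.05 s, during which the arm holds its last target. There are 200 camera calls.

## Working session

There is one attempt and no reset: what is moved stays moved. The work goes in short steps, each a Python script; the robot and the scene stay as the last script left them, time stands still between calls to the robot, and variables do not carry over. Pictures are saved under pics/ and viewed, about 8 in all and at most 12, crops included, and the job is handed in when it is done.

```bash
ls; mkdir -p pics
cat > h.py <<'E'
import numpy as np, cv2
from rig import bot
from scipy.spatial.transform import Rotation as R
def rot(q): return R.from_quat([q[1],q[2],q[3],q[0]]).as_matrix()
def quat(M):
    x,y,z,w=R.from_matrix(M).as_quat(); return [w,x,y,z]
def cloud(c):
    h,w=c["depth"].shape; f=h/2/np.tan(np.radians(c["fovy"])/2)
    u,v=np.meshgrid(np.arange(w),np.arange(h)); d=c["depth"]
    P=np.stack([(u-c["cx"])/f*d,(v-c["cy"])/f*d,d],-1)
    A=np.array(c["attitude"],float); A=A if A.shape==(3,3) else rot(A)
    return P@A.T+np.array(c["eye"])
E
python3 - <<'E'
from h import *
import pickle
for n in("top","side"):
    c=bot.read_camera(n); cv2.imwrite(f"pics/{n}0.png",c["image"]); pickle.dump(c,open(f"{n}0.pkl","wb"))
    print(n,c["fovy"],c["cx"],c["cy"],c["eye"],c["attitude"])
print(bot.read_state())
E
```

```text
pics
top 57.974426272985966 319.174012610576 202.8626125293997 [ 411.96939847  -21.65110914 1141.65909974] [-0.06580084  0.71332051 -0.69560047  0.05462675]
side 46.54235142287969 325.059298958262 195.54951303532565 [ 490.19726781 -682.60899086 1053.29281058] [-0.334074    0.93986098 -0.06783366  0.02131882]
{'clock': 0.1, 'joint_positions': array([-1.26262270e+00,  3.00417200e-01,  1.52151970e+00,  2.24245391e-05,
        1.32071979e+00, -6.65905079e-02]), 'qvel': array([ 0.00048609, -0.00064413, -0.00169586, -0.00096187, -0.00092216,
       -0.00065938]), 'effort': array([-1.94905508e-03, -5.44379139e+01, -3.62370050e+01, -1.98321532e-04,
        3.03510722e-03,  2.35814120e-06]), 'ee_pos': array([ 201.27693501, -511.63887879,  249.77683992]), 'tool_rot': array([ 0.58462823, -0.58415211,  0.39839689, -0.39781411]), 'ft_force': array([-0.15373974,  0.24800749, -0.26285341]), 'moment': array([ 0.00050792, -0.00801418,  0.0183992 ]), 'grip_width': 85.63890330298433}
```

View pics/top0.png

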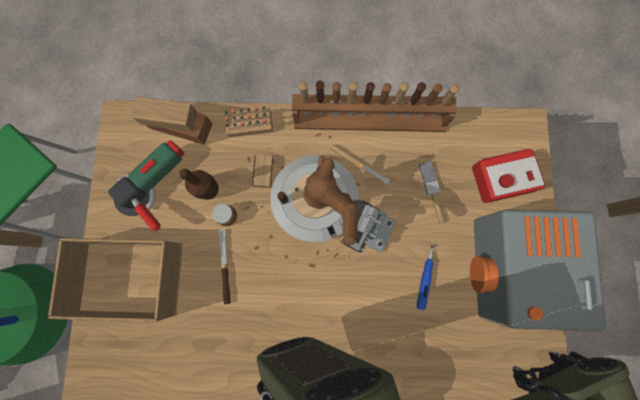

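View pics/side0.png

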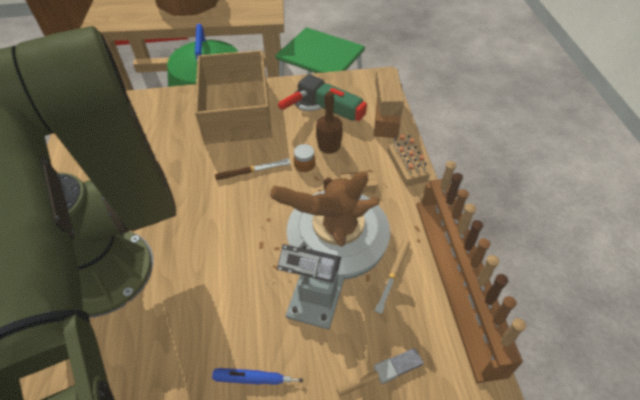

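Run:
```python
from h import *
import pickle
t=pickle.load(open("top0.pkl","rb")); s=pickle.load(open("side0.pkl","rb"))
a=cv2.resize(t["image"][140:270,250:410],None,fx=4.5,fy=4.5,interpolation=cv2.INTER_CUBIC)
b=cv2.resize(s["image"][170:335,260:400],None,fx=3.5,fy=3.5,interpolation=cv2.INTER_CUBIC)
cv2.imwrite("pics/tc.png",a[:600,:800]);cv2.imwrite("pics/sc.png",b[:600,:800])
for n,c in(("t",t),("s",s)):
    P=cloud(c); z=P[...,2]; hsv=cv2.cvtColor(c["image"],cv2.COLOR_BGR2HSV)
    # disc: low sat, z 56..66
    m=(z>57)&(z<65)&(hsv[...,1]<60)&(P[...,0]>250)&(P[...,0]<600)&(abs(P[...,1])<300)
    q=P[m]; (cx,cy),r=cv2.minEnclosingCircle(q[:,:2].astype(np.float32)); print(n,m.sum(),cx,cy,r,q.mean(0))
    m=(z>3)&(z<20)
    for zz in (10,30,50): print(zz,((z>zz-3)&(z<zz+3)&(hsv[...,1]<60)&(P[...,0]>250)&(P[...,0]<600)&(abs(P[...,1])<200)).sum())
P=cloud(t)
# base silhouette: depth-boundary circle points z>6 & z<60
for (u,v) in [(283,197),(335,230),(313,198),(375,228),(380,215),(352,235),(390,245)]: print(u,v,P[v,u].round())
P=cloud(s)
for (u,v) in [(280,190),(285,262),(310,262),(335,265),(310,310),(340,250)]: print(u,v,P[v,u].round())
```

```text
t 1032 564.6178588867188 58.65727615356445 241.49302673339844 [550.89036797  65.30768733  60.6068397 ]
10 34
30 31
50 221
s 885 557.5386352539062 50.71040344238281 249.3394775390625 [547.51124478  27.31039974  61.99307579]
10 12
30 73
50 176
283 197 [600. 100. 135.]
335 230 [518. -52.  40.]
313 198 [585.  12. 211.]
375 228 [ 523. -168.   87.]
380 215 [ 563. -184.   79.]
352 235 [479. -82. 338.]
390 245 [ 480. -227.    0.]
280 190 [482. -80. 339.]
285 262 [ 473. -113.  119.]
310 262 [ 529. -138.  146.]
335 265 [ 587. -136.  116.]
310 310 [ 519. -192.   18.]
340 250 [611. -65.  64.]
```

View pics/tc.png

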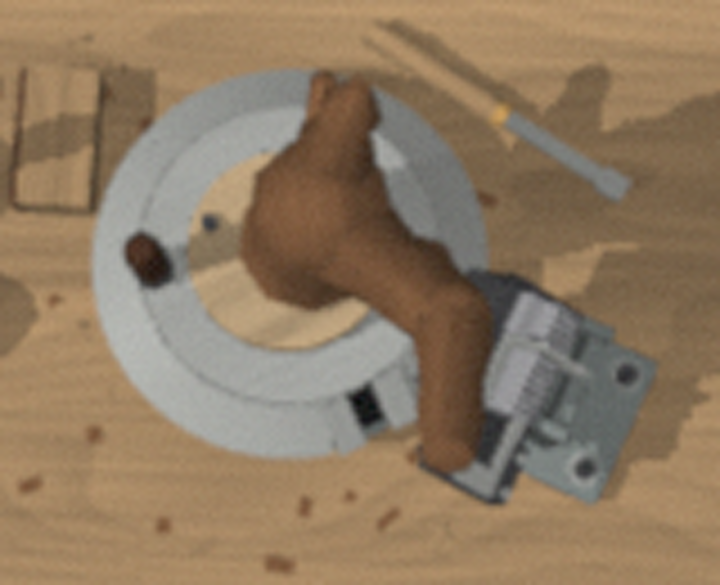

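View pics/sc.png

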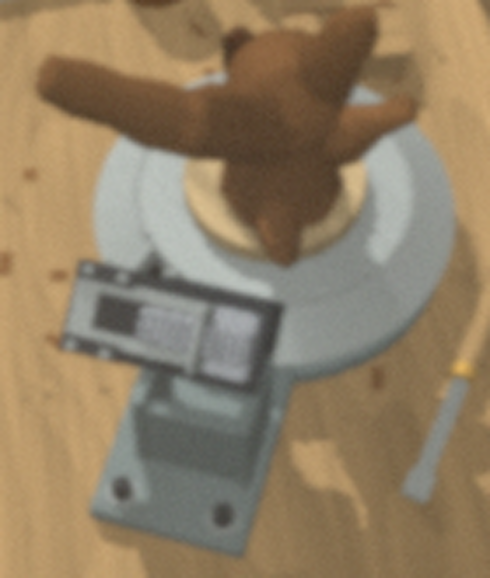

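Run:
```python
from h import *
import pickle
from scipy.optimize import least_squares
t=pickle.load(open("top0.pkl","rb")); s=pickle.load(open("side0.pkl","rb"))
# outline of disc in top picture -> ray onto z=39
hsv=cv2.cvtColor(t["image"],cv2.COLOR_BGR2HSV); P=cloud(t)
f=200/np.tan(np.radians(t["fovy"])/2); A=rot(t["attitude"])
def ray(u,v,z):
    d=A@np.array([(u-t["cx"])/f,(v-t["cy"])/f,1]); e=np.array(t["eye"]); return e+d*(z-e[2])/d[2]
pts=[]
for a in np.radians(np.r_[75:270:4, 30:60:4]):
    for r in np.arange(55,32,-.5):
        u,v=314.5+r*np.cos(a),199-r*np.sin(a)
        if hsv[int(round(v)),int(round(u)),1]<70: pts.append(ray(u,v,39)[:2]);break
pts=np.array(pts)
g=least_squares(lambda p:np.hypot(*(pts-p[:2]).T)-p[2],[600,40,132],loss="soft_l1",f_scale=2); print("circle",g.x,np.std(g.fun))
S=g.x[:2]
k=P[190:206,276:292].reshape(-1,3); k=k[(k[:,2]>130)&(k[:,2]<142)]; print("knob",len(k),k.mean(0),(k.min(0)+k.max(0))/2)
d=np.hypot(*(P[...,:2]-k.mean(0)[:2]).transpose(2,0,1)); 
for zz in(150,180,220): print("near knob",zz,d[P[...,2]>zz].min())
kn=k.mean(0)[:2]-S; print("r",np.hypot(*kn),"ang",np.arctan2(kn[1],kn[0]))
# case plane in side
Q=cloud(s); q=Q[244:285,278:342].reshape(-1,3); rr=np.hypot(*(q[:,:2]-S).T)
q=q[(q[:,2]>70)&(q[:,2]<180)&(rr>110)]
best=None
rng=np.random.default_rng(0)
for i in range(400):
    a,b,c=q[rng.choice(len(q),3,False)]; n=np.cross(b-a,c-a); n/=np.linalg.norm(n)+1e-9; n*=np.sign(n[2])
    m=abs((q-a)@n)<3
    if best is None or m.sum()>best.sum(): best=m
q1=q[best]; c0=q1.mean(0); n=np.linalg.svd(q1-c0)[2][2]; n*=np.sign(n[2]); print("case",len(q),len(q1),c0,n,"tilt",np.degrees(np.arccos(n[2])),"dir",np.arctan2(n[1],n[0]))
print("centre dir",np.arctan2(*(c0[:2]-S)[::-1]), np.hypot(*(c0[:2]-S)))
print("tip reach",bot.tip_reach)
```

```text
circle [618.86718975  15.98689573 137.04043986] 0.9845471330129613
knob 44 [606.07724871 104.84341897 133.97319462] [605.69250378 104.88455727 135.01314332]
near knob 150 73.91541217340068
near knob 180 73.91541217340068
near knob 220 79.77971409318171
r 89.772291454599 ang 1.7137536823372017
case 1727 556 [ 515.49968571 -123.80924662  123.54601896] [-0.21358047 -0.54408219  0.8113926 ] tilt 35.767783966083485 dir -1.9448654361225244
centre dir -2.2074891905120317 173.8614457183422
tip reach 19.0
```

Run:
```python
from h import *
import pickle
S=np.array([618.4,16.])
def ray(c,u,v,z):
    f=200/np.tan(np.radians(c["fovy"])/2); d=rot(c["attitude"])@np.array([(u-c["cx"])/f,(v-c["cy"])/f,1]); e=np.array(c["eye"]); return e+d*(z-e[2])/d[2]
t=pickle.load(open("top0.pkl","rb")); s=pickle.load(open("side0.pkl","rb"))
for n,c,o,k,ab in (("t",t,(250,140),4.5,[(627,373),(585,467)]),("s",s,(260,170),3.5,[(222,515),(120,488)])):
    a,b=[ray(c,o[0]+(u+.5)/k-.5,o[1]+(v+.5)/k-.5,18)[:2] for u,v in ab]
    m=(a+b)/2-S; e=b-a; print(n,a,b,"mid dir",np.arctan2(m[1],m[0]),np.hypot(*m),"perp",np.arctan2(e[1],e[0])+np.pi/2)
# notch from top
p=ray(t,250+366.5/4.5,140+407.5/4.5,50)[:2]-S; print("notch",p,np.hypot(*p),np.arctan2(p[1],p[0]))
# grasp feasibility along arc
ka=1.714
for rot_ in (0,.35,.7,.8):
    a=ka+rot_; p=[S[0]+92*np.cos(a),S[1]+92*np.sin(a),120]
    for sg in(1,-1):
        x=sg*np.array([-np.sin(a),np.cos(a),0]); y=np.array([0,0,-1.]); print(rot_,sg,None if (j:=bot.ik(p,quat(np.stack([x,y,np.cross(x,y)],1)))) is None else np.round(j,2))
```

```text
t [ 548.27305326 -220.62979301] [ 482.60212455 -191.43744988] mid dir -2.005004681072148 244.74514734654477 perp 4.294097721187626
s [ 547.04921678 -214.05882534] [ 480.70981925 -184.54195512] mid dir -2.022747258361842 239.32987524831947 perp 4.293753193967588
notch [-102.83031102  -57.22471875] 117.68067513461706 -2.6337753343465433
0 1 None
0 -1 [ 0.12  0.57  1.45 -0.    1.12 -0.03]
0.35 1 None
0.35 -1 [ 0.1   0.51  1.55 -0.    1.08 -0.39]
0.7 1 [ 0.07  0.45  1.64 -0.    1.05  2.37]
0.7 -1 [ 0.07  0.45  1.64 -0.    1.05 -0.77]
0.8 1 [ 0.06  0.44  1.66 -0.    1.05  2.26]
0.8 -1 [ 0.06  0.44  1.66 -0.    1.05 -0.88]
```

```bash
cat >> h.py <<'E'
S=np.array([618.4,16.]); PHI=-1.995
def kpose(a,z,r=93):
    x=-np.array([-np.sin(a),np.cos(a),0]); y=np.array([0,0,-1.])
    return [S[0]+r*np.cos(a),S[1]+r*np.sin(a),z], quat(np.stack([x,y,np.cross(x,y)],1))
E
python3 - <<'E'
from h import *
a0=1.710
bot.move_to(*kpose(a0,460)); print(bot.read_state()["clock"])
bot.servo_line(kpose(a0,118)[0],speed=220)
bot.move_gripper(10,25); st=bot.read_state(); print(st["clock"],st["grip_width"],st["ft_force"])
a1=PHI-1.92+2*np.pi
for a in np.linspace(a0,a1,8)[1:]:
    p,q=kpose(a,118); bot.servo_line(p,q,speed=60); st=bot.read_state(); print(round(a,3),st["clock"],st["ft_force"].round(1),st["grip_width"].round(1))
E
```

```text
2.8167
5.1083 23.33874670113824 [ 0.21153741 -0.07335904  2.84634029]Traceback (most recent call last):
  File "<stdin>", line 8, in <module>
AttributeError: 'float' object has no attribute 'round'
```

Run:
```python
from h import *
a0=1.710; a1=PHI-1.92+2*np.pi
for a in np.linspace(a0,a1,5)[1:]:
    p,q=kpose(a,118); bot.servo_line(p,q,speed=60); st=bot.read_state(); print(round(a,3),st["clock"],st["ft_force"].round(1),round(st["grip_width"],1))
import pickle
for n in("top","side"):
    c=bot.read_camera(n); pickle.dump(c,open(n+"1.pkl","wb"))
t=pickle.load(open("top1.pkl","rb"))["image"][140:270,250:410]; s=pickle.load(open("side1.pkl","rb"))["image"][170:335,240:400]
a=cv2.resize(t,(480,390),interpolation=cv2.INTER_CUBIC); b=cv2.resize(s,(320,330),interpolation=cv2.INTER_CUBIC)
o=np.zeros((390,800,3),np.uint8);o[:,:480]=a;o[:330,480:]=b;cv2.imwrite("pics/turned.png",o)
```

```text
1.875 5.6583 [-0.3 -1.7  3.9] 23.3
2.039 6.0667 [-0.4 -3.9  3.9] 23.0
2.204 6.475 [ 2.1 -5.4  4.3] 23.5
2.368 6.8833 [ 1.9 -5.7  4. ] 23.4
```

View pics/turned.png

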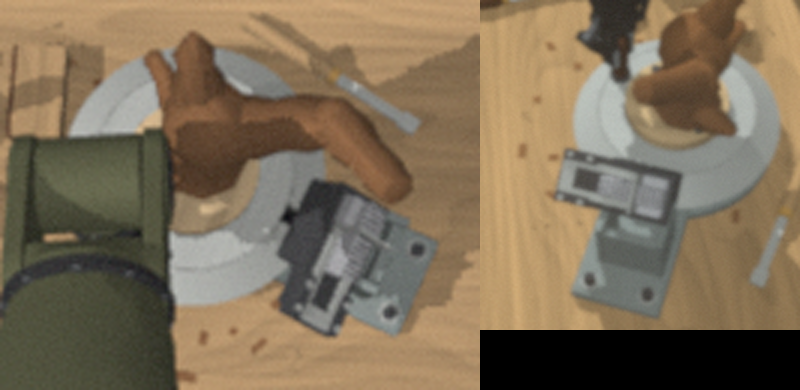

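```bash
cat >> h.py <<'E'
u=np.array([np.cos(PHI),np.sin(PHI),0]); ez=np.array([0,0,1.]); t35=np.radians(35)
n=np.sin(t35)*u+np.cos(t35)*ez; ex=np.cos(t35)*u-np.sin(t35)*ez; ey=np.cross(n,ex)   # ey = stand y
O=np.array([S[0],S[1],0])+170*u+121*ez
def q_case(sg): x=sg*ex; y=-n; return quat(np.stack([x,y,np.cross(x,y)],1))
E
python3 - <<'E'
from h import *
import pickle
t=pickle.load(open("top1.pkl","rb")); P=cloud(t)
M=np.stack([u,np.cross(ez,u),ez])
tip=P[195:210,375:392].reshape(-1,3); tip=tip[tip[:,2]>250]; print("limb end stand", ((tip-np.r_[S,0])@M.T).round()[::25])
for d in (30,170,400):
    for sg in(1,-1):
        j=bot.ik(O+n*d,q_case(sg)); print(d,sg,None if j is None else np.round(j,2))
print(ey, bot.read_state()["joint_positions"].round(2))
E
```

```text
limb end stand [[155.  20. 332.]
 [165.  18. 337.]
 [169.  14. 341.]
 [169.   9. 342.]
 [169.   5. 335.]
 [177.   5. 328.]]
30 1 [-0.57  0.48  1.63  0.65  1.21  1.13]
30 -1 [-0.57  0.48  1.63  0.65  1.21 -2.01]
170 1 [-0.71  0.37  1.5   0.58  1.49  1.17]
170 -1 [-0.71  0.37  1.5   0.58  1.49 -1.98]
400 1 [-0.92  0.4   1.03  0.58  1.96  1.23]
400 -1 [-0.92  0.4   1.03  0.58  1.96 -1.91]
[ 9.11366786e-01 -4.11595167e-01 -2.77555756e-17] [ 0.08  0.46  1.63 -0.    1.05 -0.72]
```

Run:
```python
from h import *
import pickle
bot.move_gripper(60); p=bot.read_state()["ee_pos"]; bot.servo_line([p[0],p[1],440],speed=250)
bot.move_to(O+n*400,q_case(-1)); print(bot.read_state()["clock"])
bot.servo_line(O+n*170,speed=250); bot.move_gripper(0)
st=bot.read_state(); c=bot.read_camera("wrist"); pickle.dump((st,c),open("w1.pkl","wb")); cv2.imwrite("pics/w1.png",c["image"])
print(st["clock"],st["ee_pos"],st["ft_force"],c["fovy"],c["cx"],c["cy"],np.round(c["mount"],3).tolist(),c["depth"].max())
```

```text
10.4833
12.15 [ 508.28831044 -227.8626889   260.28809455] [-0.48384162  0.41436908  0.73845222] 65.70646984690485 320.11541470632073 203.7153233794298 [[1.0, 0.001, 0.0, 0.609], [-0.0, -0.273, 0.962, -123.444], [0.001, -0.962, -0.273, 69.454], [0.0, 0.0, 0.0, 1.0]] 2946.0012
```

View pics/w1.png

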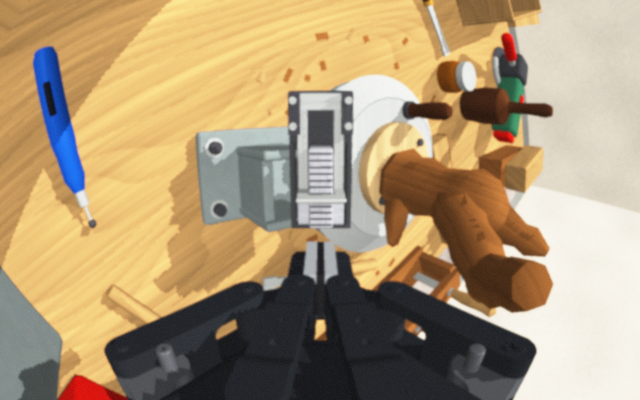

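Run:
```python
from h import *
import pickle
st,c=pickle.load(open("w1.pkl","rb"))
cv2.imwrite("pics/w1c.png",cv2.resize(c["image"][80:240,270:370],None,fx=3.75,fy=3.75,interpolation=cv2.INTER_CUBIC))
f=200/np.tan(np.radians(c["fovy"])/2)
uu,vv=np.meshgrid(np.arange(640),np.arange(400)); X=(uu-c["cx"])/f; Y=(vv-c["cy"])/f; th=np.hypot(X,Y)
k=np.tan(th)/np.maximum(th,1e-9); d=c["depth"]; Pc=np.stack([X*k*d,Y*k*d,d],-1)
m=np.array(c["mount"]); Pt=Pc@m[:3,:3].T+m[:3,3]; W=Pt@rot(st["tool_rot"]).T+st["ee_pos"]
L=(W-O)@np.stack([ex,ey,n]).T
np.set_printoptions(linewidth=200,suppress=True)
print("z along rib centre col 321"); print(np.c_[np.arange(84,236,3),L[84:236:3,321].round(1),L[84:236:3,300].round(1),L[84:236:3,342].round(1)])
```

```text
z along rib centre col 321
[[  84.    -1.8 -118.4 -149.6   26.3 -116.2 -128.5  -32.3 -120.1 -162.6]
 [  87.    -1.8 -114.  -148.9   26.4 -112.1 -128.7  -29.4 -111.5 -121.2]
 [  90.    -1.4  -96.4   -3.1   18.3  -96.5   -2.6  -21.1  -96.5   -2. ]
 [  93.    -1.4  -93.     3.1   18.3  -93.6   -2.5  -20.5  -92.8    7.7]
 [  96.    -1.4  -90.1    3.4   18.   -90.4    1.9  -20.7  -90.2    5.1]
 [  99.    -1.4  -87.4    2.    17.9  -87.4    3.4  -20.5  -87.3    7. ]
 [ 102.    -1.4  -84.6    2.4   18.   -84.7    2.6  -20.5  -84.5    7.3]
 [ 105.    -1.4  -81.7    3.1   18.   -81.8    2.3  -20.6  -81.8    5.8]
 [ 108.    -1.4  -78.9    1.8   17.9  -79.     4.1  -20.6  -79.     6. ]
 [ 111.    -1.4  -76.2   -3.1   17.9  -76.1    4.8  -20.6  -76.1    6.9]
 [ 114.    -1.5  -73.3   -3.3   17.8  -73.3    7.2  -20.7  -73.4    5.7]
 [ 117.    -1.5  -70.5   -2.    18.1  -70.5    2.4  -20.6  -70.6    6.7]
 [ 120.    -1.5  -67.6   -2.6   18.1  -67.7    2.8  -20.7  -67.8    7. ]
 [ 123.    -1.5  -64.7   -1.7   18.   -64.9    4.   -20.7  -65.     6.5]
 [ 126.    -1.5  -61.9   -2.5   18.   -62.1    4.6 
[... 1950 characters left out ...]
  18.6   14.4    9.6  -21.6   14.4    9.5]
 [ 210.    -1.5   13.6   22.    18.6   17.4    9.8  -21.7   17.5    9.1]
 [ 213.    -1.5   16.    23.6   18.7   20.4    9.8  -21.8   20.7    8.7]
 [ 216.    -1.5   19.7   21.1   18.8   23.8    8.7  -21.9   23.6    9. ]
 [ 219.    -1.5   22.2   22.3   18.8   26.5    9.7  -21.9   26.4    9.9]
 [ 222.    -1.5   25.2   22.3   18.9   30.     8.4  -22.    29.7    9.2]
 [ 225.    -1.5   27.7   23.3   19.6   36.4   -0.7  -22.8   36.2   -0.1]
 [ 228.    -1.5   31.1   22.4   28.4   86.4 -126.7  -30.9   78.7 -106.1]
 [ 231.    -2.1   93.1 -132.3   28.5   91.2 -127.1  -31.    83.3 -106.5]
 [ 234.    -2.1  104.4 -149.    28.6   95.9 -127.1   -0.6  -69.4  293.5]]
```

View pics/w1c.png

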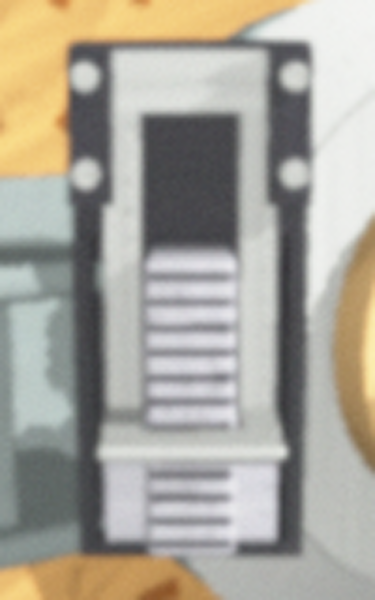

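```bash
cat >> h.py <<'E'
O2=O-1.5*ex+1.3*ey-2*n; F=np.stack([ex,ey,n])
def tp(y,z): return O2+y*ey+(z+19)*n
def rep(m=""):
    st=bot.read_state(); print(m,round(st["clock"],2),"tip",(F@(st["ee_pos"]-O2)-[0,0,19]).round(2),"f",(F@st["ft_force"]).round(1))
E
python3 - <<'E'
from h import *
rep("start")
print(bot.servo_line(tp(-24,60),speed=150,until_force=15)); rep("above")
print(bot.servo_line(tp(-24,35),speed=80,until_force=8)); rep("near")
print(bot.servo_line(tp(-24,15),speed=20,until_force=4)); rep("contact")
E
```

```text
start 12.2 tip [  1.52  -1.29 153.04] f [ 0.1 -0.1  0.8]
False
above 12.99 tip [ -0.13 -23.55  60.75] f [0.2 0.6 0.3]
False
near 13.45 tip [-2.000e-02 -2.410e+01  3.461e+01] f [0.1 0.2 0.1]
True
contact 14.09 tip [  0.03 -24.02  23.08] f [-1.9 -1.3  5.4]
```

Run:
```python
from h import *
print(bot.servo_line(tp(-24,14),speed=20,until_force=14)); rep("press")
print(bot.servo_line(tp(-24,4),speed=15,until_force=14)); rep("press2")
bot.dwell(.2); rep()
```

```text
False
press 14.7 tip [  0.03 -23.98  14.45] f [-0.5 -2.9  8.7]
True
press2 15.19 tip [  0.04 -24.     8.72] f [-1.2 -3.8 10.1]
 15.39 tip [ 1.00e-02 -2.40e+01  8.66e+00] f [-1.1 -4.  10.3]
```

Run:
```python
from h import *
for y in (-14,-4,6,12):
    r=bot.servo_line(tp(y,8.4),speed=25,until_force=20); rep(f"{y} {r}")
    if r: break
else:
    print(bot.servo_line(tp(24,8.4),speed=12,until_force=10)); rep("end")
```

```text
-14 False 15.95 tip [  0.09 -14.14   8.94] f [-1.3 -5.7 11. ]
-4 False 16.5 tip [ 0.05 -4.24  8.91] f [ 0.4 -5.3 10. ]
6 False 17.05 tip [0.07 5.81 8.95] f [ 0.  -6.6 10.2]
12 False 17.44 tip [ 0.05 11.83  8.96] f [-0.3 -6.6 10.4]
True
end 17.98 tip [ 0.1  15.69  9.04] f [-2.2 -4.7  7.4]
```

Run:
```python
from h import *
import pickle
print(bot.servo_line(tp(18,8.6),speed=10,until_force=12)); rep("again")
p=bot.read_state()["ee_pos"]; y=(F@(p-O2))[1]
bot.servo_line(tp(y-1.5,9.5),speed=15); rep("back")
bot.servo_line(tp(y-4,60),speed=60); bot.servo_line(tp(0,153),speed=150); rep("up")
st=bot.read_state(); c=bot.read_camera("wrist"); pickle.dump((st,c),open("w2.pkl","wb"))
cv2.imwrite("pics/w2c.png",cv2.resize(c["image"][80:240,270:370],None,fx=3.75,fy=3.75,interpolation=cv2.INTER_CUBIC))
f=200/np.tan(np.radians(c["fovy"])/2)
uu,vv=np.meshgrid(np.arange(640),np.arange(400)); X=(uu-c["cx"])/f; Y=(vv-c["cy"])/f; th=np.hypot(X,Y)
k=np.tan(th)/np.maximum(th,1e-9); d=c["depth"]; Pc=np.stack([X*k*d,Y*k*d,d],-1)
m=np.array(c["mount"]); W=(Pc@m[:3,:3].T+m[:3,3])@rot(st["tool_rot"]).T+st["ee_pos"]; L=(W-O2)@F.T
r=L[80:240,310:332].reshape(-1,3)
pl=r[(r[:,2]>30)&(r[:,2]<50)&(abs(r[:,1])<60)]; print("plate y",pl[:,1].min(),np.median(pl[:,1]),pl[:,1].max())
rb=r[(r[:,1]>-38)&(r[:,1]<15)&(abs(r[:,0])<8)]; print("rib z",np.median(rb[:,2]))
```

```text
True
again 18.19 tip [ 0.09 15.68  9.1 ] f [-1.8 -3.7  6.5]
back 18.46 tip [-1.000e-02  1.510e+01  1.069e+01] f [0.6 2.5 9.9]
up 20.23 tip [  0.17  -0.19 152.12] f [ 0.8  0.1 -0.4]
plate y 25.4647074449167 26.719954218466047 30.32881210510743
rib z 12.672572411856226
```

View pics/w2c.png

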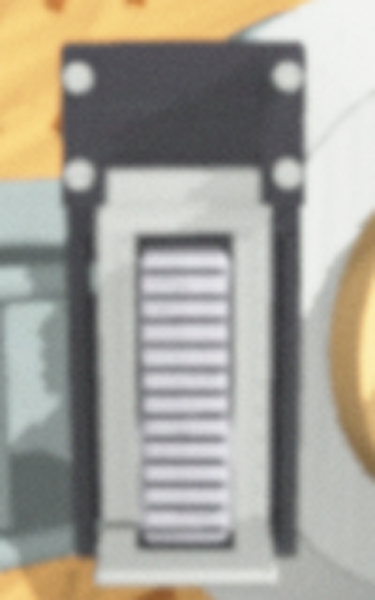

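```bash
python3 -c "
from h import *
bot.finish_job(); print(bot.read_state()['clock'])"
```

```text
the job is handed in; nothing more can be done
the job is handed in; nothing more can be done
```

The turntable is locked: the bolt is in the notch and the keeper is slid fully shut over its shoulder. I handed the job in at about 20 s on the robot's clock, within the 48 s limit.

- **Turning:** I gripped the knob and turned the carving about 0.66 rad counter-clockwise. The limb tip then stood close to its expected place above the bolt.
- **Pressing:** I pressed the bolt along its slant with the closed fingertips. It went in about 15 mm from contact, well past the 3 mm where it would stop without the notch.
- **Keeper:** Holding the bolt in, I slid the fingers along the rib and pushed the keeper until it stopped, twice at the same point.
- **Last wrist-camera check, arm withdrawn:** The keeper plate's face is about 26 mm past the case's origin, which is the fully shut position. The rib top is 12.7 mm above the origin, so the bolt is held about 12 mm in, as expected on the keeper alone. The fingers were touching nothing.

Two measurements disagreed early on. A rough plane and centre fit of the bolt case gave the bolt's direction as -1.94 and -2.21 rad. I used the bracket screws instead, which gave about -2.0 rad, and the bolt entering the notch confirmed that. The fitted outline of the turntable also came out about 5 mm large in radius. The tools and offcuts were not touched.

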